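# Click the red socket onto the cassette lift's drive

## Task

The cassette lift is to be cranked by hand, so fit the red socket on its upright square drive: line up the flats and push the socket (do not drop it) straight down, fully home, until the drive's spring ball clicks into the socket's dimple, then let go. Leave the blue socket standing where it is.

Things in the scene. Friction and masses are not known exactly. Their poses are not given: they have to be found in the camera images.
- socket_red_mid (a point): Red socket, loose, upright on a white tray: square block 44 mm wide, 78 mm tall, 0.3 kg, red sleeve, black hexagon on top (look only). Underside: 25 mm square bore, 44 mm deep, mouth flared to 34 mm; every bore wall has the ball's dimple. Bore and outside are parallel: any quarter turn fits. Point: its centre, 39 mm above its underside; x, y square to its sides, z up.
- socket_blue_mid (a point): The wrong socket, to be left alone: same shape and size but blue sleeve, standing on the same tray, at least 100 mm from the red one, centre to centre. Point: its centre, 39 mm above its underside. A black round knob stands on the tray too.
- drive_seat (a point): Steel drive on a grey housing: upright, 20 mm square, straight for 26 mm, then a nose tapering to 8 mm; 40 mm tall, on a dark collar 72 mm wide. It floats: yields sideways up to 8 mm (300 N/m) and springs back, and turns easily. Point: centre of the collar's top, 56 mm above the table, where the socket's underside rests when home; x, y square to its sides, z up. A 172 mm tall cassette is near.
- drive_ball (a joint): Brass spring ball, 16 mm wide, in the drive's +x side, 14 mm above the seat. 0 m: fully out, also when clicked into a dimple; up to 0.008 m: pushed in. A socket merely laid on the drive stays on the ball, 5 to 18 mm short of home and perhaps tilted; pushing past it takes about 10 N down, more than the socket's weight.
Things that resemble listed ones, but are neither listed nor needed, are in the scene too. What is shaped like the part that bears socket_red_mid but yellow is not meant.

How it is judged:
On the way:
1. the red socket is pushed home on the drive by the gripper, not dropped on it (z of socket_red_mid in the frame of drive_seat below 0.044 m and horizontal distance between socket_red_mid and drive_seat below 0.008 m and contact force between the fingers and socket_red above 1 N), for 0.1 s.
At the end, for the whole second after the job is handed in: The red socket is upright (within 0.12 rad) on the drive, its centre within 8 mm of the drive's axis and at most 44 mm above the seat (5 mm short of home), the spring ball is out in the dimple (below 2 mm), and the socket is released and at rest (z of socket_red_mid in the frame of drive_seat below 0.044 m and horizontal distance between socket_red_mid and drive_seat below 0.008 m and angle between socket_red_mid's own z axis and vertical below 0.12 rad and value of joint drive_ball below 0.002 m and linear speed of socket_red below 0.02 m/s); the robot touches nothing.
It fails at once if the blue socket is shifted by more than 30 mm (distance of socket_blue_mid from where it was at the start of the episode above 0.03 m).
It also fails if it takes over 35 s, if anything falls off the work surface, if the arm or the gripper's body presses on something with over 40 N, if the wrist force passes 120 N, or if a joint passes its speed limit or range.

## Robot

A 6-joint arm with a two-finger parallel gripper is mounted at the origin on the work surface. World frame = base frame: x ahead of the robot, y to its left, z up, the work surface at z = 0. Lengths are in m, angles in rad, forces in N, time in s.
With the tool pointing down it reaches from about 0.275 to 0.775 m from the base axis. Payload 14.6 kg.
Tool frame: the origin (TCP) lies at the very end of the fingers, on their centre line; the grasp point (between the pads) lies 19 mm behind it (robot.grasp_offset is the distance from the TCP to the grasp point, in m); z points along the fingers, y is the line along which they close (so a half turn about z gives the same grasp; the last joint's range is limited). The gripper opens to 85 mm and grips with 20 to 120 N. Pads are 22 mm wide; open, the fingers measure 114 mm over their backs; the gripper's body (76 mm by 85 mm) begins 54 mm behind the grasp point. The pads swing forward as they close: fully open they stand 13 mm farther back than shut.
Start: joints at [1.04, 0.263, -0.048, 1.259, 0, 1.415], TCP at [0.193, 0.488, 0.231] pointing down, gripper open.
Joint ranges: [-2.65, 2.65], [-0.89, 1.7], [-1.18, 1.37], [-2.13, 2.11], [-1.35, 1.29], [-3.14, 3.14]. Speed limits (rad/s): [1.89, 1.89, 2.57, 2.79, 3.14, 3.14].

## Interface

Orientations are given as a unit quaternion [x, y, z, w].
In Python, from cell import telemetry, vision, job, robot gives the robot as it stands.
- The arm moves only by the shell command python3 -m pendant 'ROWS'. ROWS is JSON, a list of rows, each an object of numbers: "grip": the finger opening in m, from 0 to 0.0854; "tx", "ty", "tz": the shift along the world's x, y, z in m; "spin": the turn about the world's z in degrees. In form: [{"grip": .., "tx": .., "ty": .., "tz": .., "spin": ..}, ...]. A call has 1 to 20 rows; each row is the pose to reach, as a shift and turn from the pose commanded when the call began; what a row does not reach only later rows make up. A row lasts 1/8 s, in which the tool goes at most 62.5 mm and 10.7 degrees, less where a joint would pass 70% of its speed; a pose out of reach is approached as far as the arm can. A call with a gripper value outside its range is refused whole. The fingers move at their own pace and stop on an object; the grip force is fixed at half the most. Time passes only in rows, so rows that repeat a pose let the fingers close. It gives the time, the measured TCP pose, the force, the opening and the grip force at its end, in the units of the state.
- telemetry.observe(): the state, without advancing time (a new reading comes with each control period).
- vision.grab_frame(name): name is "scene" or "top" or "wrist"; returns a dict with "pixels" (480x640x3 uint8, red, green, blue), "range_z" (480x640 float32, m along the optical axis (not along the pixel's ray), 0 where there is no reading), "fx", "fy", "cx", "cy" (pixels), "k1" (the pictures are not rectified: a ray, as slopes to the right and down, at radius r is drawn at 1 + k1 r^2 times it, then the intrinsics apply), "R" (3x3) and "t" (3): a world point X has camera coordinates R X + t. Camera axes: x right, y down, z forward; pixel columns grow to the right and rows downward; lengths in m; the calibration is good to about 2 mm. A picture is of the moment at which its call begins.
- job.finish_job(): hands the job in; it is judged then, once.
The state is a dict: "time": time; "q": joint angles; "qd": joint speeds; "tau": joint torques, N m; "eef_pos": TCP position; "eef_rot": TCP orientation; "contact_force": force on the tool from outside, world axes, zero at the start; "torque": the same for the moment, N m; "width": finger opening in m; "grip_force": force on a finger pad.
Only numpy, scipy, OpenCV 4.12 (cv2) and the standard library are available. Lean on these libraries where they do the work, as an engineer would, in place of code of your own. Each camera call takes 0.05 s, during which the arm holds its last target. There are 200 camera calls.

## Working session

There is one attempt and no reset: what is moved stays moved. The work goes in short steps, Python scripts to look and compute and a shell command to move; the robot and the scene stay as the last step left them, time stands still between calls to the robot, and variables do not carry over. Pictures are saved under pics/ and viewed, at most 10 in all, crops included, and the job is handed in when it is done.

```bash
mkdir -p pics; cat > h.py <<'E'
import numpy as np, cv2
from cell import telemetry, vision
def grab(n):
    f=vision.grab_frame(n)
    return f
def cloud(f):
    v,u=np.mgrid[0:480,0:640]
    K=np.array([[f['fx'],0,f['cx']],[0,f['fy'],f['cy']],[0,0,1.]])
    p=cv2.undistortPointsIter(np.stack([u,v],-1).reshape(-1,1,2).astype(np.float64),K,np.array([f['k1'],0,0,0.]),None,None,(3,50,1e-9)).reshape(480,640,2)
    z=f['range_z'].astype(float)
    X=np.dstack([p*z[...,None],z])
    W=(X-np.array(f['t']))@np.array(f['R'])
    W[z<=0]=np.nan
    return W
def save(n,img): cv2.imwrite('pics/'+n,cv2.cvtColor(img,cv2.COLOR_RGB2BGR))
E
python3 - <<'E'
from h import *
for n in ('top','scene'):
    f=grab(n); W=cloud(f); np.savez(n+'.npz',W=W,p=f['pixels']); save(n+'1.png',f['pixels'])
    print(n,f['fx'],f['k1'],-np.array(f['R']).T@f['t'])
    hsv=cv2.cvtColor(f['pixels'],cv2.COLOR_RGB2HSV)
    for c,lo,hi in (('red',0,8),('red2',172,180),('yel',20,35),('blue',100,125)):
        m=cv2.inRange(hsv,(lo,130,60),(hi,255,255))
        k,l,s,ce=cv2.connectedComponentsWithStats(m)
        for i in range(1,k):
            if s[i,4]>60:
                w=W[l==i]; print(c,ce[i].round(),s[i,4],np.nanmedian(w,0).round(3),np.nanmax(w[:,2]).round(3))
s=telemetry.observe();print(s['time'],s['eef_pos'],s['eef_rot'],s['width'],s['contact_force'])
E
```

```text
top 525.2977341882283 0.04909031259188087 [ 0.45425386 -0.0469527   0.98638287]
red [376.  54.] 658 [ 0.874 -0.12   0.023] 0.031
red [ 66. 234.] 2337 [0.531 0.399 0.139] 0.177
red [437. 239.] 231 [ 0.515 -0.216  0.084] 0.088
yel [479. 158.] 712 [ 0.662 -0.289  0.068] 0.082
yel [417. 164.] 583 [ 0.649 -0.185  0.074] 0.082
yel [449. 332.] 616 [ 0.367 -0.231  0.075] 0.082
blue [630.  55.] 352 [ 0.797 -0.495  0.169] 0.174
blue [ 57. 234.] 519 [0.528 0.415 0.132] 0.154
blue [ 36. 239.] 523 [0.519 0.45  0.134] 0.152
blue [ 14. 244.] 526 [0.511 0.485 0.134] 0.152
blue [362. 230.] 72 [ 0.543 -0.087  0.084] 0.087
scene 469.0941577557621 -0.06565719170498213 [ 1.05008967 -0.18119651  0.77435845]
red [558. 177.] 3878 [0.604 0.429 0.109] 0.177
red [233. 255.] 508 [ 0.543 -0.215  0.07 ] 0.089
red [337. 433.] 979 [ 0.88  -0.123  0.024] 0.029
yel [208. 201.] 654 [ 0.379 -0.245  0.051] 0.082
yel [261. 321.] 858 [ 0.683 -0.194  0.06 ] 0.082
yel [198. 343.] 964 [ 0.692 -0.301  0.057] 0.082
blue [612.  22.] 2182 [-0.376  1.515 -0.18 ] -0.074
blue [576. 145.] 216 [0.531 0.488 0.141] 0.153
blue [564. 151.] 230 [0.538 0.454 0.14 ] 0.153
blue [551. 157.] 241 [0.546 0.418 0.14 ] 0.152
blue [292. 242.] 451 [ 0.543 -0.105  0.068] 0.087
blue [ 10. 305.] 1665 [ 0.505 -0.631  0.033] 0.064
blue [ 39. 426.] 522 [ 0.802 -0.497  0.17 ] 0.173
0.1 [0.19258672 0.48815798 0.2308919 ] [ 1.86797044e-01  9.82398425e-01 -4.23622963e-04 -1.42159008e-04] 0.0854099030446271 [-0.41201082  0.18986167  0.11349351]
```

View pics/top1.png

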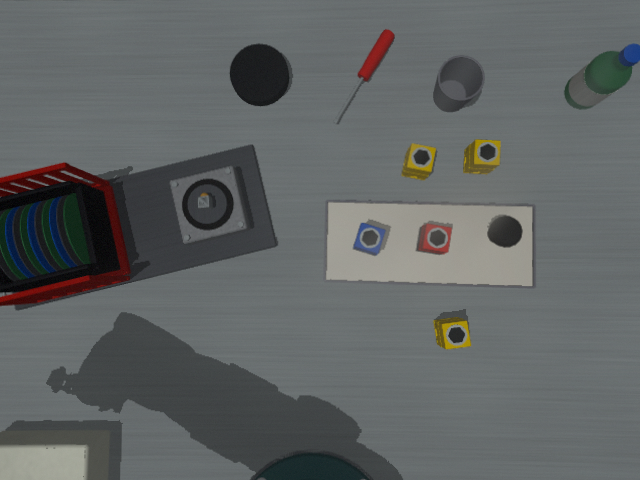

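View pics/scene1.png

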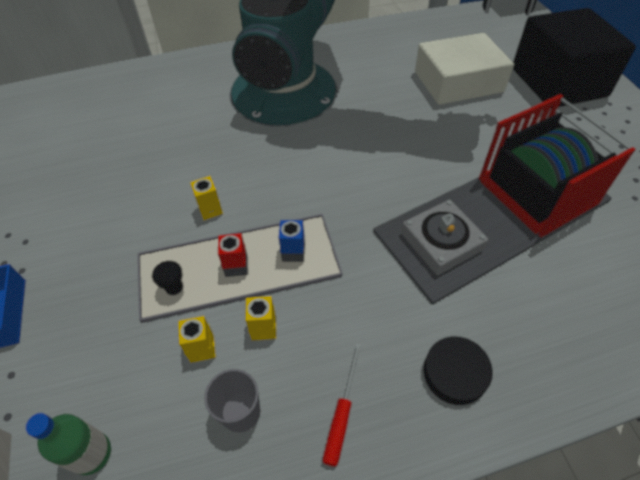

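Top view candidates: the red socket at (437,239), which I choose; the blue socket (370,238); yellow sockets (420,160), (484,155), (455,333); the red screwdriver (377,55); and the black knob (505,231). The drive is at (205,201), with the cassette to its left. Next I measure both and check them in one crop.

```bash
cat > m.py <<'E'
from h import *
def rect(P):
    r=cv2.minAreaRect((P[:,:2]*1000).astype(np.float32)); return np.round(r[0],1),np.round(r[1],1),round(r[2],1)
E
python3 - <<'E'
from m import *
d=np.load('top.npz');W=d['W'];p=d['p']
v,u=np.mgrid[0:480,0:640]
for n,(a,b) in dict(red=(437,239),blue=(370,238)).items():
    box=(abs(u-a)<28)&(abs(v-b)<28)
    z=W[...,2][box]; print(n,'tray',np.nanmedian(z[z<.03]),'top',np.nanmedian(z[z>.08]))
    m=box&(W[...,2]>.078); print(m.sum(),rect(W[m]),W[m].mean(0).round(4))
a,b=205,201
box=(abs(u-a)<60)&(abs(v-b)<60)
zz=W[...,2]
m=box&(zz>.035)&(zz<.12)
print('housing hist',np.histogram(zz[box&(zz>0)],bins=np.arange(0,.12,.005)))
hm=box&(zz>.045)&(zz<.065); print('collar-ish',hm.sum(),rect(W[hm]),W[hm].mean(0))
dm=(abs(u-a)<16)&(abs(v-b)<16)&(zz>.066); print('drive',dm.sum(),rect(W[dm]),W[dm].mean(0),zz[dm].max())
dm=(abs(u-a)<16)&(abs(v-b)<16)&(zz>.088); print('nose',dm.sum(),W[dm].mean(0))
c1=cv2.resize(p[165:240,165:245],None,fx=5,fy=5,interpolation=cv2.INTER_CUBIC)
c2=cv2.resize(p[202:277,400:480],None,fx=5,fy=5,interpolation=cv2.INTER_CUBIC)
save('crop1.png',np.hstack([c1,c2]))
E
```

```text
red tray 0.006051299527357948 top 0.08426550272291536
669 (array([ 524.1, -216.7]), array([43.9, 43.9]), 80.3) [ 0.524  -0.2162  0.0842]
blue tray 0.006060288231256199 top 0.0842489073454992
655 (array([ 524.4, -101. ]), array([43.9, 44.1]), 72.3) [ 0.5243 -0.1009  0.0842]
housing hist (array([1168,  960, 6048,  358,   51,   43,   45,   49,   68, 1452, 1895,
        728,   23,   13,   21,   21,   37,   42,   39,   19,    0,    0,
          0]), array([0.   , 0.005, 0.01 , 0.015, 0.02 , 0.025, 0.03 , 0.035, 0.04 ,
       0.045, 0.05 , 0.055, 0.06 , 0.065, 0.07 , 0.075, 0.08 , 0.085,
       0.09 , 0.095, 0.1  , 0.105, 0.11 , 0.115]))
collar-ish 4098 (array([590. , 188.3]), array([121.7, 119.8]), 13.9) [0.58861048 0.18649954 0.05162211]
drive 190 (array([592.6, 188. ]), array([27.9, 20.6]), 5.0) [0.58934481 0.18543327 0.0846923 ] 0.09973803584698161
nose 77 [0.58826722 0.18643007 0.09277552]
```

View pics/crop1.png

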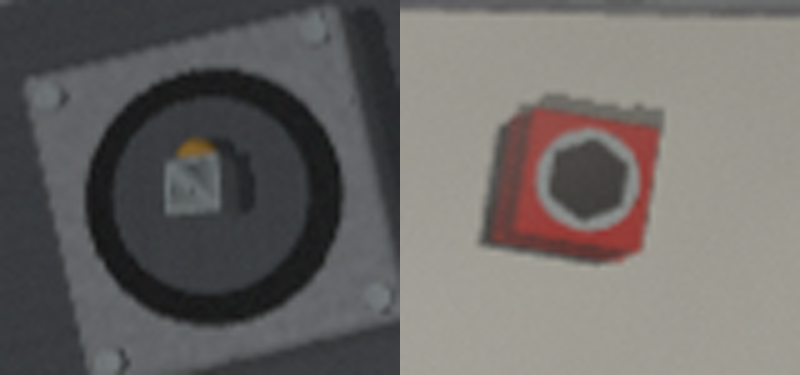

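The crop shows the red socket's sleeve with its grey ring and black hexagon. The drive's square is turned about +5°, with the brass ball on its upper (+x) side. The socket measures 44 mm, its top is at 84 mm on a 6 mm tray, and its yaw is −9.7°, all as expected. I grip along its y faces, so the spin is +11.9°.

```bash
python3 -m pendant '[{"grip":0.085,"tx":0.04,"ty":-0.05,"tz":0,"spin":0},{"grip":0.085,"tx":0.331,"ty":-0.704,"tz":0,"spin":12},{"grip":0.085,"tx":0.331,"ty":-0.704,"tz":0,"spin":12},{"grip":0.085,"tx":0.331,"ty":-0.704,"tz":0,"spin":12},{"grip":0.085,"tx":0.331,"ty":-0.704,"tz":0,"spin":12},{"grip":0.085,"tx":0.331,"ty":-0.704,"tz":0,"spin":12},{"grip":0.085,"tx":0.331,"ty":-0.704,"tz":0,"spin":12},{"grip":0.085,"tx":0.331,"ty":-0.704,"tz":0,"spin":12},{"grip":0.085,"tx":0.331,"ty":-0.704,"tz":0,"spin":12},{"grip":0.085,"tx":0.331,"ty":-0.704,"tz":0,"spin":12},{"grip":0.085,"tx":0.331,"ty":-0.704,"tz":0,"spin":12},{"grip":0.085,"tx":0.331,"ty":-0.704,"tz":0,"spin":12},{"grip":0.085,"tx":0.331,"ty":-0.704,"tz":0,"spin":12},{"grip":0.085,"tx":0.331,"ty":-0.704,"tz":0,"spin":12},{"grip":0.085,"tx":0.331,"ty":-0.704,"tz":0,"spin":12},{"grip":0.085,"tx":0.331,"ty":-0.704,"tz":0,"spin":12},{"grip":0.085,"tx":0.331,"ty":-0.704,"tz":0,"spin":12},{"grip":0.085,"tx":0.331,"ty":-0.704,"tz":0,"spin":12}]'
python3 - <<'E'
from m import *
f=grab('wrist');W=cloud(f);save('wrist1.png',f['pixels'])
hsv=cv2.cvtColor(f['pixels'],cv2.COLOR_RGB2HSV)
m=(cv2.inRange(hsv,(0,120,50),(8,255,255))>0)&(W[...,2]>.078)
print(m.sum(),rect(W[m]) if m.any() else '')
E
```

```text
time: 2.35
eef_pos: [0.5236, -0.2152, 0.2315]
eef_rot: [0.083, 0.997, -0.0, 0.0]
contact_force: [0.6, -0.1, -0.8]
width: 0.0847
grip_force: 0.0
1327 (array([ 524. , -216.4]), array([43.3, 43.1]), 80.2)
```

The wrist view agrees on the socket: (0.524, −0.2164), yaw −9.8°. I descend and grip.

```bash
python3 -m pendant '[{"grip":0.085,"tx":0,"ty":-0.001,"tz":-0.05,"spin":0},{"grip":0.085,"tx":0,"ty":-0.001,"tz":-0.1,"spin":0},{"grip":0.085,"tx":0,"ty":-0.001,"tz":-0.14,"spin":0},{"grip":0.085,"tx":0,"ty":-0.001,"tz":-0.17,"spin":0},{"grip":0.085,"tx":0,"ty":-0.001,"tz":-0.188,"spin":0},{"grip":0.085,"tx":0,"ty":-0.001,"tz":-0.188,"spin":0},{"grip":0.03,"tx":0,"ty":-0.001,"tz":-0.188,"spin":0},{"grip":0.03,"tx":0,"ty":-0.001,"tz":-0.188,"spin":0},{"grip":0.03,"tx":0,"ty":-0.001,"tz":-0.188,"spin":0},{"grip":0.03,"tx":0,"ty":-0.001,"tz":-0.188,"spin":0},{"grip":0.03,"tx":0,"ty":-0.001,"tz":-0.188,"spin":0},{"grip":0.03,"tx":0,"ty":-0.001,"tz":-0.188,"spin":0}]'
```

```text
time: 3.9
eef_pos: [0.5242, -0.2169, 0.0443]
eef_rot: [0.083, 0.997, -0.0, 0.001]
contact_force: [-0.8, 0.5, 5.7]
width: 0.0433
grip_force: 61.3
```

```bash
python3 -m pendant '[{"grip":0.03,"tx":0,"ty":0,"tz":0.04,"spin":0},{"grip":0.03,"tx":0,"ty":0,"tz":0.09,"spin":0},{"grip":0.03,"tx":0,"ty":0,"tz":0.13,"spin":0},{"grip":0.03,"tx":0.01,"ty":0.04,"tz":0.13,"spin":5},{"grip":0.03,"tx":0.02,"ty":0.09,"tz":0.13,"spin":10},{"grip":0.03,"tx":0.03,"ty":0.14,"tz":0.13,"spin":14.5},{"grip":0.03,"tx":0.04,"ty":0.19,"tz":0.13,"spin":14.5},{"grip":0.03,"tx":0.05,"ty":0.24,"tz":0.13,"spin":14.5},{"grip":0.03,"tx":0.06,"ty":0.29,"tz":0.13,"spin":14.5},{"grip":0.03,"tx":0.064,"ty":0.34,"tz":0.13,"spin":14.5},{"grip":0.03,"tx":0.064,"ty":0.38,"tz":0.13,"spin":14.5},{"grip":0.03,"tx":0.064,"ty":0.404,"tz":0.13,"spin":14.5},{"grip":0.03,"tx":0.064,"ty":0.404,"tz":0.13,"spin":14.5},{"grip":0.03,"tx":0.064,"ty":0.404,"tz":0.13,"spin":14.5}]'
python3 - <<'E'
from m import *
d=np.load('top.npz');W0=d['W']
v,u=np.mgrid[0:480,0:640]
for lo in (.07,.082,.09,.094):
    dm=(abs(u-205)<16)&(abs(v-201)<16)&(W0[...,2]>lo);P=W0[dm]; print(lo,dm.sum(),rect(P),P.mean(0).round(4))
d=np.load('scene.npz');W=d['W']
k=(abs(W[...,0]-.589)<.03)&(abs(W[...,1]-.187)<.03)
for lo in (.07,.082,.09,.094):
    P=W[k&(W[...,2]>lo)]; print('sc',lo,len(P),rect(P) if len(P)>3 else '',P.mean(0).round(4))
f=grab('scene');W=cloud(f)
save('scene2.png',cv2.resize(f['pixels'][130:290,360:560],None,fx=3,fy=3))
hsv=cv2.cvtColor(f['pixels'],cv2.COLOR_RGB2HSV)
m=(cv2.inRange(hsv,(0,130,60),(8,255,255))>0)&(abs(W[...,0]-.588)<.06)&(abs(W[...,1]-.187)<.06)
print('socket',m.sum(),np.nanmin(W[m],0),np.nanmax(W[m],0))
E
```

```text
time: 5.65
eef_pos: [0.5876, 0.1869, 0.1734]
eef_rot: [-0.043, 0.999, -0.0, -0.0]
contact_force: [-0.3, -0.0, -3.7]
width: 0.0434
grip_force: 62.5
0.07 179 (array([592.5, 187.9]), array([28. , 20.3]), 3.9) [0.5896 0.1857 0.0857]
0.082 123 (array([589.1, 187.8]), array([19.4, 19.8]), 4.9) [0.5883 0.1862 0.0899]
0.09 58 (array([588.2, 187.2]), array([14.4, 13.6]), 9.6) [0.5887 0.1868 0.094 ]
0.094 31 (array([588.9, 187. ]), array([ 9.8, 11. ]), 11.6) [0.5885 0.1871 0.0959]
sc 0.07 196 (array([592.2, 183.5]), array([28. , 19.8]), 54.7) [0.5932 0.1838 0.0841]
sc 0.082 113 (array([589.3, 186.3]), array([21.2, 20. ]), 7.6) [0.5912 0.1842 0.09  ]
sc 0.09 55 (array([589.2, 184.8]), array([13.9, 16.4]), 8.2) [0.59   0.185  0.0942]
sc 0.094 28 (array([588.4, 185.6]), array([10.6, 13.4]), 1.4) [0.5889 0.1861 0.0964]
socket 567 [0.56958835 0.1626989  0.16290688] [0.61776335 0.22127931 0.33982672]
```

View pics/scene2.png

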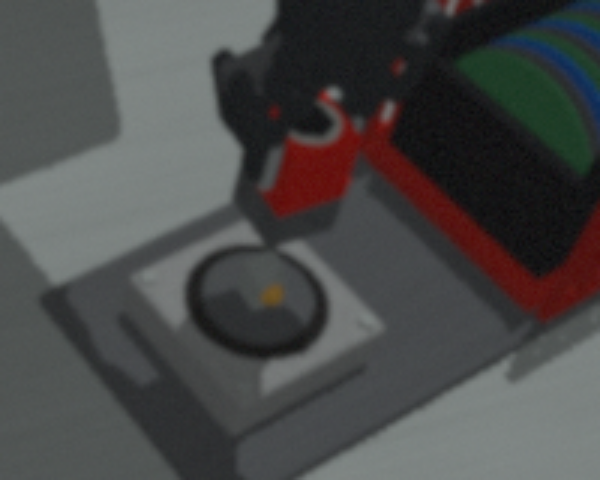

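The crop shows the socket held upright above the drive at about (270,180). The nose and ball are at (272,292), and the cassette is clear to the right. The drive is at (0.5888, 0.187), so I shift +1 mm in x and lower the socket to just above the ball.

```bash
python3 -m pendant '[{"grip":0.03,"tx":0.001,"ty":0,"tz":-0.015,"spin":0},{"grip":0.03,"tx":0.001,"ty":0,"tz":-0.03,"spin":0},{"grip":0.03,"tx":0.001,"ty":0,"tz":-0.04,"spin":0},{"grip":0.03,"tx":0.001,"ty":0,"tz":-0.048,"spin":0},{"grip":0.03,"tx":0.001,"ty":0,"tz":-0.055,"spin":0},{"grip":0.03,"tx":0.001,"ty":0,"tz":-0.055,"spin":0}]'
```

```text
time: 6.45
eef_pos: [0.5885, 0.1874, 0.1179]
eef_rot: [-0.043, 0.999, -0.0, -0.0]
contact_force: [-0.4, -0.0, -3.0]
width: 0.0435
grip_force: 62.5
```

```bash
python3 -m pendant '[{"grip":0.03,"tx":0,"ty":0,"tz":-0.004,"spin":0},{"grip":0.03,"tx":0,"ty":0,"tz":-0.008,"spin":0},{"grip":0.03,"tx":0,"ty":0,"tz":-0.011,"spin":0},{"grip":0.03,"tx":0,"ty":0,"tz":-0.014,"spin":0},{"grip":0.03,"tx":0,"ty":0,"tz":-0.017,"spin":0},{"grip":0.03,"tx":0,"ty":0,"tz":-0.019,"spin":0},{"grip":0.03,"tx":0,"ty":0,"tz":-0.021,"spin":0},{"grip":0.03,"tx":0,"ty":0,"tz":-0.021,"spin":0}]'
```

```text
time: 7.45
eef_pos: [0.5882, 0.1873, 0.0966]
eef_rot: [-0.043, 0.999, -0.0, -0.001]
contact_force: [0.8, 0.5, -9.7]
width: 0.0431
grip_force: 62.2
```

```bash
python3 -m pendant '[{"grip":0.03,"tx":0,"ty":0,"tz":-0.001,"spin":0},{"grip":0.03,"tx":0,"ty":0,"tz":-0.002,"spin":0},{"grip":0.03,"tx":0,"ty":0,"tz":-0.003,"spin":0},{"grip":0.03,"tx":0,"ty":0,"tz":-0.004,"spin":0},{"grip":0.03,"tx":0,"ty":0,"tz":-0.004,"spin":0},{"grip":0.03,"tx":0,"ty":0,"tz":-0.004,"spin":0}]'
```

```text
time: 8.2
eef_pos: [0.5893, 0.1875, 0.0941]
eef_rot: [-0.043, 0.999, 0.0, 0.001]
contact_force: [0.2, -0.5, 6.4]
width: 0.0434
grip_force: 63.7
```

```bash
python3 -m pendant '[{"grip":0.03,"tx":0,"ty":0,"tz":-0.002,"spin":0},{"grip":0.03,"tx":0,"ty":0,"tz":-0.002,"spin":0}]'
```

```text
time: 8.45
eef_pos: [0.5906, 0.1877, 0.0938]
eef_rot: [-0.043, 0.999, 0.0, 0.003]
contact_force: [-0.5, -0.5, 23.3]
width: 0.0432
grip_force: 65.6
```

The socket is seated: the force rises from 6 to 23 N with no further travel, at the predicted home height. I relax the push, release and back off upward.

```bash
python3 -m pendant '[{"grip":0.03,"tx":0,"ty":0,"tz":0.002,"spin":0},{"grip":0.03,"tx":0,"ty":0,"tz":0.002,"spin":0},{"grip":0.085,"tx":0,"ty":0,"tz":0.002,"spin":0},{"grip":0.085,"tx":0,"ty":0,"tz":0.002,"spin":0},{"grip":0.085,"tx":0,"ty":0,"tz":0.002,"spin":0},{"grip":0.085,"tx":0,"ty":0,"tz":0.002,"spin":0},{"grip":0.085,"tx":0,"ty":0,"tz":0.002,"spin":0},{"grip":0.085,"tx":0,"ty":0,"tz":0.03,"spin":0},{"grip":0.085,"tx":0,"ty":0,"tz":0.07,"spin":0},{"grip":0.085,"tx":0,"ty":0,"tz":0.12,"spin":0},{"grip":0.085,"tx":-0.05,"ty":-0.05,"tz":0.14,"spin":0},{"grip":0.085,"tx":-0.1,"ty":-0.1,"tz":0.14,"spin":0},{"grip":0.085,"tx":-0.13,"ty":-0.16,"tz":0.14,"spin":0},{"grip":0.085,"tx":-0.13,"ty":-0.2,"tz":0.14,"spin":0},{"grip":0.085,"tx":-0.13,"ty":-0.2,"tz":0.14,"spin":0},{"grip":0.085,"tx":-0.13,"ty":-0.2,"tz":0.14,"spin":0}]'
python3 - <<'E'
from m import *
for n in ('top','scene'):
    f=grab(n);W=cloud(f)
    k=(abs(W[...,0]-.589)<.04)&(abs(W[...,1]-.187)<.04)&(W[...,2]>.126)
    P=W[k];print(n,k.sum(),rect(P),np.median(P[:,2]),np.c_[P[:,:2]-P[:,:2].mean(0),np.ones(len(P))].shape, np.linalg.lstsq(np.c_[P[:,:2]-P[:,:2].mean(0),np.ones(len(P))],P[:,2],rcond=None)[0])
save('scene3.png',cv2.resize(f['pixels'][130:290,360:560],None,fx=3,fy=3))
E
```

```text
time: 10.45
eef_pos: [0.4588, -0.0126, 0.2314]
eef_rot: [-0.043, 0.999, 0.0, 0.0]
contact_force: [-1.1, 0.6, 0.3]
width: 0.0849
grip_force: 0.0
top 84 (array([601.3, 206.9]), array([11.3, 28.8]), 70.5) 0.13367971508563758 (84, 3) [ 0.00085079 -0.08123916  0.13391088]
scene 552 (array([590. , 186.7]), array([47., 46.]), 4.4) 0.13511585654126262 (552, 3) [-0.05944322  0.04546315  0.13444099]
```

View pics/scene3.png

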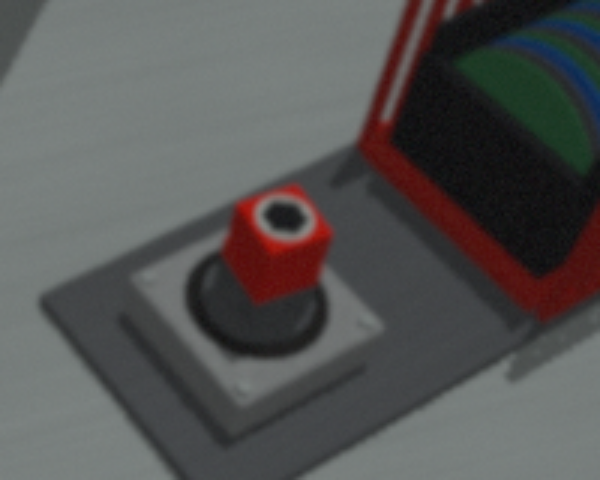

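The crop shows the socket upright on the drive at about (285,245). Its top is at 0.135 m against 0.134 m expected when home, centred at (0.590, 0.187), and the gripper is clear.

```bash
python3 -c "
from cell import job
print(job.finish_job())"
```

```text
the job is handed in; nothing more can be done
None
```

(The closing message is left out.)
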